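# Sweep the used caps off the sorting board into the discard bin

### The job

Clear the sorting board: with the closed fingers, sweep all three used red caps along the board and off its open end so that they drop into the yellow discard bin. Push them only, do not pick them up, and leave the two amber specimen jars standing where they are on the board and everything else on the bench undisturbed.

Things in the scene. Friction and masses are not known exactly. Their poses are not given: they have to be found in the camera images.
- board: white fixed sorting board, 240 mm along its x, 280 mm along its y, flat top 40 mm above the bench (z = 0.040). Origin: centre of its underside, on the bench. Low steel rims run along its edges at x = -120 and +120 mm, 12 mm above the top, inner faces at x = -114 and +114 mm. Its ends at y = -140 and +140 mm are open, without rims, each with a bin against it.
- discard_bin: yellow open discard bin, fixed, empty, 240 mm along x by 100 mm along y, 36 mm high (its rim is 4 mm below the top of the board), walls and floor 3 mm. It stands flush (within 1 mm) against one open end of the board, +y or -y, with its axes parallel to the board's. Origin: centre of its underside, 190.5 mm from the board's origin.
- clean_bin: blue bin of the same size with clean droppers in it, fixed, at the other end of the board. Origin: centre of its underside.
- cap_a: used red screw cap, a flat solid disc 38 mm in diameter and 14 mm high, about 14 g, loose, lying flat on the board. Origin: centre of its underside as it lies at the start.
- cap_a_center (a point): the middle of that cap, 7 mm above the board top while it lies flat.
- cap_b: used red screw cap, a flat solid disc 38 mm in diameter and 14 mm high, about 14 g, loose, lying flat on the board. Origin: centre of its underside as it lies at the start.
- cap_b_center (a point): the middle of that cap, 7 mm above the board top while it lies flat.
- cap_c: used red screw cap, a flat solid disc 38 mm in diameter and 14 mm high, about 14 g, loose, lying flat on the board. Origin: centre of its underside as it lies at the start.
- cap_c_center (a point): the middle of that cap, 7 mm above the board top while it lies flat.
- jar_a: specimen jar of amber glass with black lid, 30 mm diameter, 52 mm tall, about 60 g, loose, standing upright on the board near its middle line (its x = 0), among the caps. Origin: centre of its underside.
- jar_b: specimen jar of amber glass with black lid, 30 mm diameter, 52 mm tall, about 60 g, loose, standing upright on the board near its middle line (its x = 0), among the caps. Origin: centre of its underside.
- reagent0: amber reagent bottle, 66 mm diameter, 160 mm tall, black cap, on the bench to the robot's right. Loose bystander; not to be disturbed. Origin: centre of its underside.
- reagent1: amber reagent bottle, 66 mm diameter, 160 mm tall, black cap, on the bench to the robot's right. Loose bystander; not to be disturbed. Origin: centre of its underside.
- reagent2: amber reagent bottle, 66 mm diameter, 160 mm tall, black cap, on the bench to the robot's right. Loose bystander; not to be disturbed. Origin: centre of its underside.
- beaker: clear plastic beaker, 70 mm diameter, 90 mm tall, on the bench to the robot's left. Loose bystander; not to be disturbed. Origin: centre of its underside.
- media: clear bottle, 70 mm diameter, 130 mm tall, blue cap, on the bench to the left. Loose bystander; not to be disturbed. Origin: centre of its underside.
- brush: hand brush lying on the bench beyond the board. Loose bystander; not to be disturbed. Origin: point of it on the bench.

How it is judged:
By the outcome, as a careful person would: the job done as asked, in the order asked, and still so for the second after the job is handed in, with the robot touching nothing.
It also fails if it takes over 54 s, if anything falls off the work surface, if the arm or the gripper's body presses on something with over 40 N, if the wrist force passes 120 N, or if a joint passes its speed limit or range.

### The arm

A 6-joint arm with a two-finger parallel gripper is mounted at the origin on the work surface. World frame = base frame: x ahead of the robot, y to its left, z up, the work surface at z = 0. Lengths are in m, angles in rad, forces in N, time in s.
With the tool pointing down it reaches from about 0.2 to 0.875 m from the base axis. Payload 3.4 kg.
Tool frame: the origin (TCP) lies at the very end of the fingers, on their centre line; the grasp point (between the pads) lies 19 mm behind it; z points along the fingers, y is the line along which they close (so a half turn about z gives the same grasp; the last joint's range is limited). The gripper opens to 94 mm and grips with 3 to 60 N. Pads are 16 mm wide; open, the fingers measure 119 mm over their backs; the gripper's body (75 mm by 177 mm) begins 78 mm behind the grasp point.
Start: joints at [-1.305, 0.276, 1.505, -0, 1.361, -0.121], TCP at [0.217, -0.533, 0.205] pointing down, gripper open.
Joint ranges: [-2.89, 2.89], [-0.75, 2.08], [0.22, 2.7], [-1.18, 4.32], [0.11, 2.71], [-2.7, 2.7]. Speed limits (rad/s): [2.57, 2.57, 3.14, 3.14, 3.14, 3.14].

### API

Orientations are given as a rotation vector (axis times angle).
In Python, from plant import env, cams gives the robot as it stands.
- The arm moves only by the tool move_arm, never from a script. Its arguments are lists of equal length, an entry for each row: "dp": the shift along the tool's x, y, z in units of 0.06 m (1.0 is 0.06 m), a list of three; "roll": the turn about the tool's z in units of 0.15 rad (1.0 is 0.15 rad). A call has 1 to 8 rows; each row shifts and turns the commanded pose from where the row before left it, along the tool's axes as they then stand; what a row does not reach is not made up. A row lasts 1/8 s, in which the tool goes at most 62.5 mm and 10.7 degrees, less where a joint would pass 70% of its speed; a pose out of reach is approached as far as the arm can. A call with a number of a shift or a turn outside -1 to 1 is refused whole. A call with a gripper value outside its range is refused whole. "jaw" is the opening, from 0 (shut) to 1 (fully open), set as the call begins (left out, the last holds). The fingers move at their own pace and stop on an object; the grip force is fixed at half the most. Time passes only in rows, so rows that do not move let the fingers close. It gives the time, the measured TCP pose, the force, the opening and the grip force at its end, in the units of the state.
- env.sense(): the state, without advancing time (a new reading comes with each control period).
- cams.get_image(name): name is "side" or "top" or "wrist"; returns (picture, depth): 480x640x3 uint8, red, green, blue; 480x640 float32, m along the optical axis (not along the pixel's ray), 0 where there is no reading.
- cams.camera_params(name): a dict with "mtx" (3x3 intrinsics, pixels), "cam_to_world" (4x4, takes a point from camera to world coordinates); the wrist camera has in their place "hand_eye" (4x4, takes a point from camera to tool coordinates, whose origin is the TCP and whose axes are the flange's). Camera axes: x right, y down, z forward; pixel columns grow to the right and rows downward; lengths in m; the calibration is good to about 2 mm. The wrist camera is an equidistant fisheye: a pixel r from the principal point sees the ray r / f radians off the axis. A picture is of the moment at which its call begins: read the wrist's pose just before it. camera_params takes no time and is no camera call.
- env.sign_off(): hands the job in; it is judged then, once.
The state is a dict: "t": time; "joints": joint angles; "qd": joint speeds; "joint_torque": joint torques, N m; "eef_pos": TCP position; "tool_rot": TCP orientation; "wrist_force": force on the tool from outside, world axes, zero at the start; "wrist_torque": the same for the moment, N m; "grip_width": finger opening in m; "grasp_force": force on a finger pad.
Only numpy, scipy, OpenCV 4.12 (cv2) and the standard library are available. Lean on these libraries where they do the work, as an engineer would, in place of code of your own. Each camera call takes 0.05 s, during which the arm holds its last target. There are 200 camera calls.

## Working session

There is one attempt and no reset: what is moved stays moved. The work goes in short steps, Python scripts to look and compute and a tool call to move; the robot and the scene stay as the last step left them, time stands still between calls to the robot, and variables do not carry over. Pictures are saved under pics/ and viewed, at most 10 in all, crops included, and the job is handed in when it is done.

Besides the shell and the picture viewer there is one more tool, called by a JSON object that holds its "fn" and its "kwargs". move_arm: Moves the arm, as the interface text tells. Shifts and turns lie within -1 to 1; 1 stands for 0.06 m of shift or 0.15 rad of turn. Its arguments: {"type":"object","properties":{"dp":{"type":"array"},"roll":{"type":"array"},"jaw":{"type":"number"}},"required":["dp","roll"]}

```bash
ls; mkdir -p pics
python3 - <<'E'
from plant import env, cams
import cv2, numpy as np
s=env.sense(); print(s['t'],s['eef_pos'],s['tool_rot'],s['grip_width'])
p,d=cams.get_image('top'); cv2.imwrite('pics/top0.png',p[:,:,::-1]); np.savez('top0.npz',p=p,d=d)
c=cams.camera_params('top'); print(c)
E
```

```text
pics
0.0 [ 0.2167279  -0.53198102  0.20463063] [-3.08128689e+00 -6.03423000e-01  2.43796257e-04] 0.09412164382603859
{'mtx': array([[554.99080872,   0.        , 321.2477768 ],
       [  0.        , 554.99080872, 237.42703302],
       [  0.        ,   0.        ,   1.        ]]), 'cam_to_world': array([[-0.01687385, -0.98279848,  0.18390873,  0.31823884],
       [-0.99965875,  0.01291426, -0.02270682,  0.02335139],
       [ 0.01994118, -0.18422913, -0.98268102,  1.45432715],
       [ 0.        ,  0.        ,  0.        ,  1.        ]])}
```

View pics/top0.png

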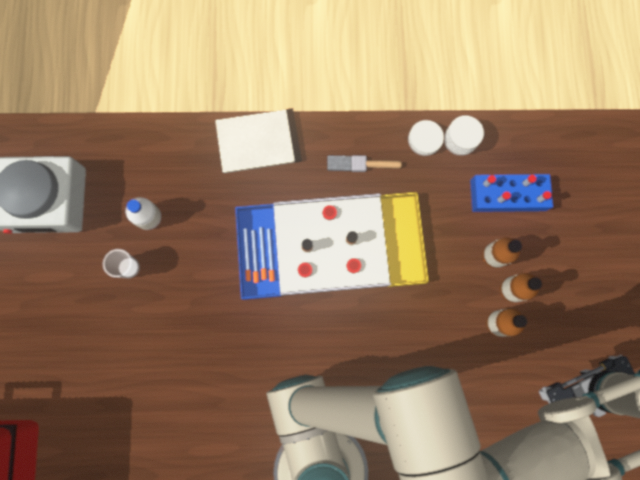

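The top view shows the yellow bin at world -y (right, ~(405,238)). The caps are at (330,212), (305,269) and (354,265), and the jar lids at (307,245) and (352,237). The reagent bottles are on the right at about (510,285).

```bash
cat > h.py <<'E'
from plant import env, cams
import cv2, numpy as np
from scipy.spatial.transform import Rotation as R
def px2w(c,uv,z):
    uv=np.atleast_2d(uv).astype(float); T=c['cam_to_world']
    r=np.c_[uv,np.ones(len(uv))]@np.linalg.inv(c['mtx']).T@T[:3,:3].T
    return T[:3,3]+r*((z-T[2,3])/r[:,2])[:,None]
def blobs(mask,amin=30):
    n,l,st,ce=cv2.connectedComponentsWithStats(mask.astype(np.uint8))
    return [(ce[i],st[i]) for i in range(1,n) if st[i,4]>=amin]
def look():
    p,d=cams.get_image('top'); c=cams.camera_params('top')
    h=cv2.cvtColor(p,cv2.COLOR_RGB2HSV); H,S,V=h[...,0],h[...,1],h[...,2]
    roi=np.zeros(H.shape,bool); roi[180:310,230:440]=1
    red=((H<6)|(H>172))&(S>130)&(V>110)&roi
    blk=(V<75)&(S<140)&roi
    return p,d,c,h,roi,red,blk
E
python3 - <<'E'
from h import *
p,d,c,h,roi,red,blk=look()
H,S,V=h[...,0],h[...,1],h[...,2]
for z,m,n in((.054,red,'cap'),(.092,blk,'jar')):
    for ce,st in blobs(m,20): print(n,ce.round(1),st,px2w(c,ce,z).round(4))
w=((S<45)&(V>150)&roi).astype(np.uint8)
w=cv2.morphologyEx(w,cv2.MORPH_OPEN,np.ones((5,5)))
w=cv2.morphologyEx(w,cv2.MORPH_CLOSE,np.ones((25,25)))
cn=max(cv2.findContours(w,0,2)[0],key=cv2.contourArea)
b=cv2.boxPoints(cv2.minAreaRect(cn)); q=px2w(c,b,.045); print('board',b,q.round(4),q.mean(0))
y=(H>20)&(H<35)&(S>150)&(V>120)&roi
cn=max(cv2.findContours(y.astype(np.uint8),0,2)[0],key=cv2.contourArea)
b=cv2.boxPoints(cv2.minAreaRect(cn)); q=px2w(c,b,.036); print('bin',b,q.round(4),q.mean(0))
pr,_=cams.get_image('side'); cv2.imwrite('pics/side0.png',pr[:,:,::-1]);print(cams.camera_params('side'))
cv2.imwrite('pics/crop0.png',cv2.resize(p[180:310,230:440,::-1],None,fx=3.8,fy=3.8,interpolation=cv2.INTER_CUBIC))
E
```

```text
cap [329.3 212.2] [323 206  13  13 135] [[ 0.6466 -0.0309  0.054 ]]
cap [353.5 265.2] [347 259  14  13 138] [[ 0.5073 -0.09    0.054 ]]
cap [304.8 269.4] [299 263  13  14 136] [[0.4982 0.0342 0.054 ]]
board [[272.4621  201.54485]
 [381.2069  192.48277]
 [388.9862  285.83453]
 [280.2414  294.8966 ]] [[ 0.679   0.1166  0.045 ]
 [ 0.7002 -0.1689  0.045 ]
 [ 0.4542 -0.1798  0.045 ]
 [ 0.4354  0.0971  0.045 ]] [ 0.56718316 -0.03376001  0.045     ]
bin [[381.38272 194.64702]
 [418.36392 190.48012]
 [428.74124 282.57843]
 [391.76004 286.74536]] [[ 0.6967 -0.1704  0.036 ]
 [ 0.707  -0.2692  0.036 ]
 [ 0.4619 -0.2839  0.036 ]
 [ 0.4526 -0.1881  0.036 ]] [ 0.57955183 -0.2278891   0.036     ]
{'mtx': array([[514.68040029,   0.        , 319.16420349],
       [  0.        , 514.68040029, 237.98979602],
       [  0.        ,   0.        ,   1.        ]]), 'cam_to_world': array([[-0.95419502, -0.17505597,  0.24262579,  0.29423854],
       [-0.29880307,  0.51661321, -0.80238863,  0.95460013],
       [ 0.01511924, -0.83813257, -0.54525701,  0.72240551],
       [ 0.        ,  0.        ,  0.        ,  1.        ]])}
```

View pics/crop0.png

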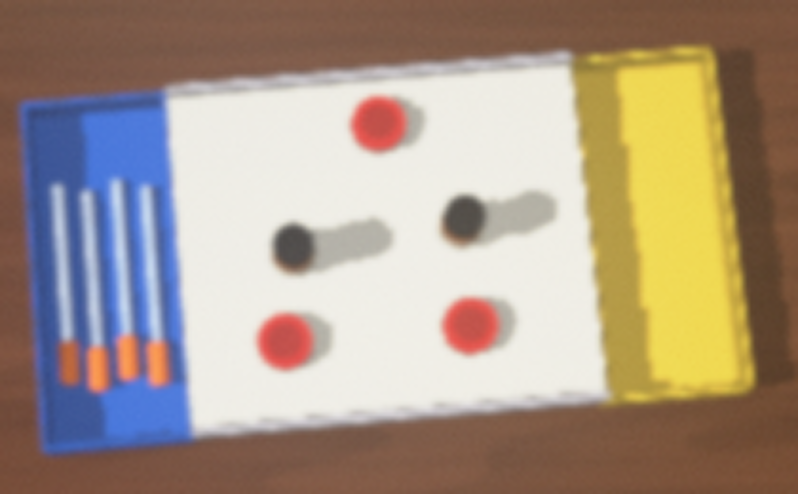

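View pics/side0.png

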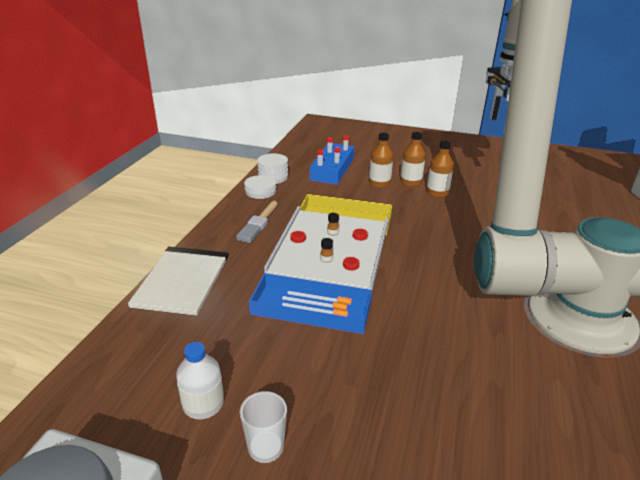

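```bash
cat >> h.py <<'E'
def go(target,yaw,s=None):
    """print tool-axis shift (units) to target world point, and roll (units) so tool x points at world yaw"""
    s=s or env.sense(); M=R.from_rotvec(s['tool_rot']).as_matrix(); p=np.array(s['eef_pos'])
    cur=np.arctan2(M[1,0],M[0,0]); dy=(yaw-cur+np.pi)%(2*np.pi)-np.pi
    print('pos',p.round(4),'yaw',cur.round(4),'zaxis',M[:,2].round(3),'dp units',(M.T@(np.array(target)-p)/.06).round(3),'roll units',round(-dy/.15,3))
E
python3 - <<'E'
from h import *
p,d,c,h,roi,red,blk=look()
V=h[...,2]
m=(p.max(2)<110)&(h[...,1]<150); 
r=np.zeros_like(roi); r[215:262,290:385]=1
for ce,st in blobs(m&r,15): print('lid',ce,st,px2w(c,ce,.092).round(4))
print([V[y,x] for x,y in((307,245),(352,237),(325,243))])
b=[(274.2,203.2),(380.5,194.5),(389.5,285.8),(280,295.3)]
q=px2w(c,b,.05);print(q.round(4),q.mean(0))
print('reag',px2w(c,[(514,247),(526,285),(518,322)],.16).round(3))
s=env.sense();print(s['t']); go([.51,-.03,.3],np.pi/2+.07)
E
```

```text
lid [351.90789474 236.72368421] [348 232   9  10  76] [[ 0.574  -0.0849  0.092 ]]
lid [307.  244.5] [303 240   9  10  78] [[0.5557 0.0277 0.092 ]]
[np.uint8(81), np.uint8(85), np.uint8(181)]
[[ 0.6732  0.1117  0.05  ]
 [ 0.6934 -0.1662  0.05  ]
 [ 0.4538 -0.1804  0.05  ]
 [ 0.434   0.0974  0.05  ]] [ 0.56358539 -0.03434559  0.05      ]
reag [[ 0.531 -0.465  0.16 ]
 [ 0.44  -0.486  0.16 ]
 [ 0.355 -0.46   0.16 ]]
0.2
pos [ 0.2168 -0.5322  0.205 ] yaw 0.3868 zaxis [-0.     0.001 -1.   ] dp units [ 7.683 -5.91  -1.577] roll units -8.36
```

{"fn": "move_arm", "kwargs": {"dp": [[0,0,-0.5],[0,0,-0.5],[0,0,-0.5],[0,0,-0.5],[0,0,0],[0,0,0],[0,0,0],[0,0,0]], "roll": [-1,-1,-1,-1,-1,-1,-1,-1], "jaw": 0}}

```text
t: 1.2
eef_pos: [0.2169, -0.5324, 0.3252]
tool_rot: [-2.198, -2.244, -0.0]
wrist_force: [-0.4, 0.1, 0.2]
grip_width: 0.0173
grasp_force: 0.0
```

Run:
```python
from h import *
go([.504,-.043,.325],np.pi/2+.068)
```

```text
pos [ 0.2169 -0.5324  0.3252] yaw 1.5918 zaxis [-0.  0. -1.] dp units [8.055e+00 4.956e+00 7.000e-03] roll units -0.314
```

{"fn": "move_arm", "kwargs": {"dp": [[0.575,0.354,0],[0.575,0.354,0],[0.575,0.354,0],[0.575,0.354,0],[0.575,0.354,0],[0.575,0.354,0],[0.575,0.354,0],[0.575,0.354,0]], "roll": [0,0,0,0,0,0,0,0]}}

```text
t: 2.2
eef_pos: [0.3828, -0.2526, 0.3254]
tool_rot: [2.204, 2.239, 0.0]
wrist_force: [0.4, 0.2, 0.4]
grip_width: 0.0003
grasp_force: 0.0
```

{"fn": "move_arm", "kwargs": {"dp": [[0.575,0.354,0],[0.575,0.354,0],[0.575,0.354,0],[0.575,0.354,0],[0.575,0.354,0],[0.575,0.354,0],[0,0,0],[0,0,0]], "roll": [0,0,0,0,0,0,-0.314,0]}}

```text
t: 3.2
eef_pos: [0.5065, -0.0444, 0.3251]
tool_rot: [-2.149, -2.291, 0.001]
wrist_force: [-0.4, 0.4, 0.1]
grip_width: 0.0007
grasp_force: 0.0
```

Run:
```python
from h import *
go([.504,-.043,.12],np.pi/2+.068); s=env.sense(); print(s['t'],s['grip_width'],s['joints'])
p,d=cams.get_image('wrist'); cv2.imwrite('pics/wr.png',p[:,:,::-1]); print(cams.camera_params('wrist'))
```

```text
pos [ 0.5065 -0.0444  0.3251] yaw 1.6345 zaxis [-0.001 -0.    -1.   ] dp units [ 0.025 -0.037  3.419] roll units -0.029
3.2 0.0006631128401449974 [-2.24138099e-01  1.28989665e-01  1.40723855e+00 -2.29188281e-04
  1.60609938e+00 -2.87809720e-01]
{'mtx': array([[371.64829954,   0.        , 326.9220235 ],
       [  0.        , 371.64829954, 238.58179715],
       [  0.        ,   0.        ,   1.        ]]), 'hand_eye': array([[ 6.42016934e-04, -9.70641405e-01, -2.40530354e-01,
         7.02542987e-02],
       [ 9.99999794e-01,  6.29889978e-04,  1.27299975e-04,
         3.05775972e-04],
       [ 2.79450330e-05, -2.40530386e-01,  9.70641609e-01,
        -1.78395982e-01],
       [ 0.00000000e+00,  0.00000000e+00,  0.00000000e+00,
         1.00000000e+00]])}
```

View pics/wr.png

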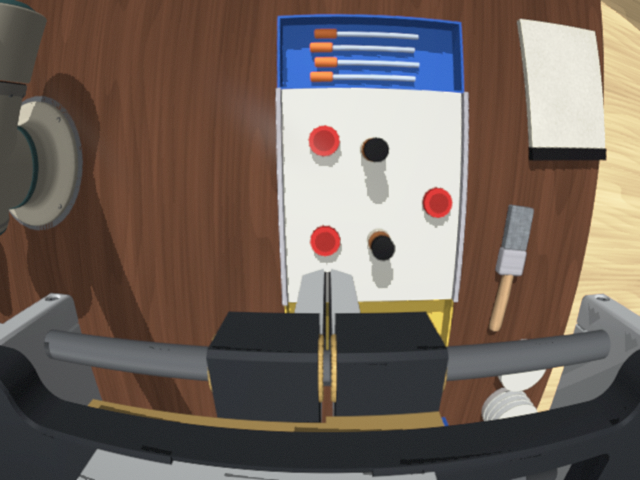

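The wrist view shows the board with caps at (325,240), (324,141) and (437,202) and lids at (382,247) and (375,149). The fingers are shut, with their tips at (327,270). Next I cross-check the cap positions from this view.

```bash
cat >> h.py <<'E'
def wrist(zc=.054,zl=.092):
    s=env.sense(); p,d=cams.get_image('wrist'); c=cams.camera_params('wrist')
    M=R.from_rotvec(s['tool_rot']).as_matrix(); K=c['mtx']; X=c['hand_eye']
    h=cv2.cvtColor(p,cv2.COLOR_RGB2HSV); H,S,V=h[...,0],h[...,1],h[...,2]
    red=((H<5)|(H>174))&(S>150)&(V>110)
    out=[]
    for ce,st in blobs(red,250):
        v=(ce-K[:2,2])/K[0,0]; th=np.hypot(*v)
        r=np.r_[v/th*np.sin(th),np.cos(th)]
        r=M@X[:3,:3]@r; o=np.array(s['eef_pos'])+M@X[:3,3]
        out.append((o+r*((zc-o[2])/r[2])).round(4)); print('cap',ce.round(),st[4],out[-1])
    return p,out
E
python3 - <<'E'
from h import *
p,o=wrist()
E
```

```text
cap [324. 140.] 660 [0.4977 0.0352 0.054 ]
cap [437. 202.] 638 [ 0.6442 -0.0297  0.054 ]
cap [325. 240.] 661 [ 0.5069 -0.0881  0.054 ]
```

{"fn": "move_arm", "kwargs": {"dp": [[0.025,-0.037,0.8],[0,0,0.8],[0,0,0.8],[0,0,0.8],[0,0,0.7],[0,0,0.4],[0,0,0.14],[0,0,0]], "roll": [0,0,0,0,0,0,0,0]}}

```text
t: 4.3
eef_pos: [0.5043, -0.0439, 0.0592]
tool_rot: [2.151, 2.289, -0.0]
wrist_force: [0.9, 0.0, 0.7]
grip_width: 0.0006
grasp_force: 0.0
```

Run:
```python
from h import *
s=env.sense(); print(s['t'],s['wrist_force'])
y=np.array([-.068,.9977])
go(np.r_[np.array([.5071,-.089])+.035*y,.047],np.pi/2+.068)
e=np.array([.565,-.035]); x=np.array([.9977,.068])
for q in ([.5071,-.089],[.498,.0347],[.6454,-.0303]): print((np.array(q)-e)@x,(np.array(q)-e)@y)
```

```text
4.3 [0.9304129  0.02938563 0.66154807]
pos [ 0.5043 -0.0439  0.0592] yaw 1.633 zaxis [ 0. -0. -1.] dp units [-0.17  -0.004  0.204] roll units -0.039
-0.06143882999999996 -0.0499386
-0.06210629999999994 0.07409569
0.08053468000000004 -0.000778009999999999
```

{"fn": "move_arm", "kwargs": {"dp": [[0,0,0.2],[-0.2,0,0],[-0.2,0,0],[-0.2,0,0],[-0.2,0,0],[-0.2,0,0],[-0.2,0,0],[-0.2,0,0]], "roll": [-0.04,0,0,0,0,0,0,0]}}

```text
t: 5.3
eef_pos: [0.51, -0.1282, 0.0471]
tool_rot: [2.143, 2.297, -0.0]
wrist_force: [0.6, 1.1, -0.2]
grip_width: 0.0003
grasp_force: 0.1
```

Run:
```python
from h import *
s=env.sense(); print(s['t'],s['wrist_force']);go([.565+.068*.155-.0614,-.035-.155-.004,.047],np.pi/2+.068)
p,o=wrist()
p,d=cams.get_image('side'); cv2.imwrite('pics/s1.png',cv2.resize(p[150:350,220:460,::-1],None,fx=2.5,fy=2.5))
```

```text
5.3 [ 0.61105533  1.12256662 -0.17252678]
pos [ 0.51   -0.1282  0.0471] yaw 1.6398 zaxis [ 0. -0. -1.] dp units [-1.1e+00 -7.0e-03  1.0e-03] roll units 0.006
cap [584. 132.] 2577 [ 0.6433 -0.0314  0.054 ]
```

View pics/s1.png

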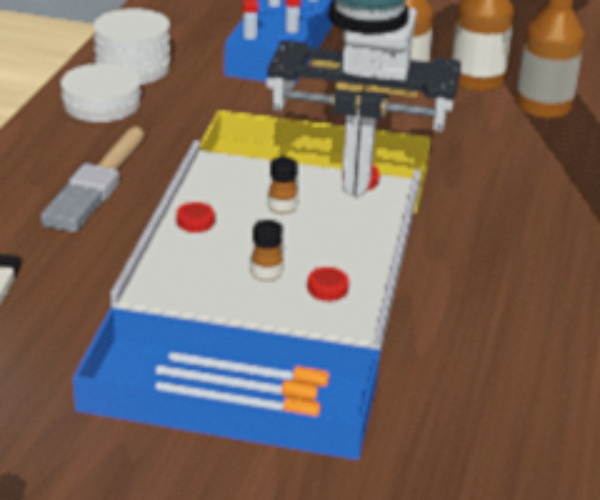

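The fingers are at crop (356,190) with the cap centred ahead of them near the bin edge, and both jars are standing.

{"fn": "move_arm", "kwargs": {"dp": [[-0.2,0,0],[-0.2,0,0],[-0.2,0,0],[-0.2,0,0],[-0.2,0,0],[-0.15,0,0],[0,0,0],[0,0,-0.8]], "roll": [0,0,0,0,0,0,0,0]}}

```text
t: 6.4
eef_pos: [0.5119, -0.1946, 0.0923]
tool_rot: [-2.138, -2.29, 0.003]
wrist_force: [0.4, -0.0, 0.6]
grip_width: 0.0006
grasp_force: 0.0
```

{"fn": "move_arm", "kwargs": {"dp": [[0,0,-0.8],[0.6,0,0],[0.8,0,0],[0.8,0,0],[0.8,0,0],[0.8,0,0],[0.7,0,0],[0,0,0]], "roll": [0,0,0,0,0,0,0,0]}}

```text
t: 7.4
eef_pos: [0.4952, 0.0759, 0.1431]
tool_rot: [-2.138, -2.301, -0.0]
wrist_force: [0.1, -0.3, -0.7]
grip_width: 0.0006
grasp_force: 0.0
```

Run:
```python
from h import *
s=env.sense(); print(s['t'],s['wrist_force'])
y=np.array([-.068,.9977])
go(np.r_[np.array([.498,.0347])+.041*y,.047],np.pi/2+.068)
p,d,c,h,roi,red,blk=look()
for ce,st in blobs(red,20): print(ce,st,px2w(c,ce,.054),px2w(c,ce,.017))
cv2.imwrite('pics/t1.png',cv2.resize(p[180:310,230:440,::-1],None,fx=3,fy=3))
```

```text
7.4 [ 0.08043452 -0.34156723 -0.68187817]
pos [0.4952 0.0759 0.1431] yaw 1.6444 zaxis [-0.     0.001 -1.   ] dp units [-0.007  0.     1.601] roll units 0.038
[329.2189781  212.12408759] [323 206  13  13 137] [[ 0.6467189  -0.03078354  0.054     ]] [[ 0.65539813 -0.03221391  0.017     ]]
[402.5        262.40677966] [397 257  12  12 118] [[ 0.51269133 -0.21542605  0.054     ]] [[ 0.51782923 -0.22173512  0.017     ]]
```

View pics/t1.png

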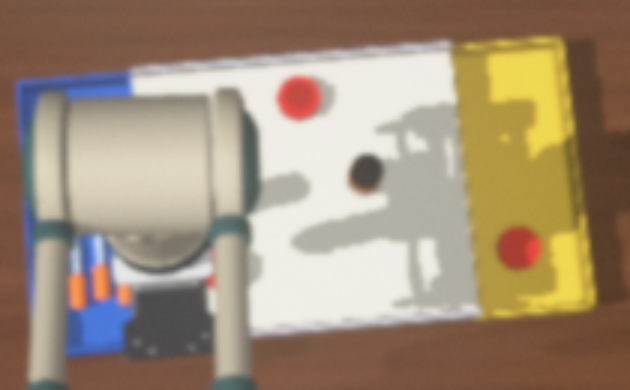

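Cap b lies in the yellow bin at crop (519,247). The arm is above the start point for the second cap.

{"fn": "move_arm", "kwargs": {"dp": [[0,0,0.5],[0,0,0.5],[0,0,0.4],[0,0,0.2],[-0.2,0,0],[-0.2,0,0],[-0.2,0,0],[-0.2,0,0]], "roll": [0.04,0,0,0,0,0,0,0]}}

```text
t: 8.45
eef_pos: [0.4997, 0.0242, 0.0477]
tool_rot: [2.15, 2.289, 0.001]
wrist_force: [0.6, -0.1, 0.3]
grip_width: 0.0006
grasp_force: 0.1
```

{"fn": "move_arm", "kwargs": {"dp": [[-0.2,0,0],[-0.2,0,0],[-0.2,0,0],[-0.2,0,0],[-0.2,0,0],[-0.2,0,0],[-0.2,0,0],[-0.2,0,0]], "roll": [0,0,0,0,0,0,0,0]}}

```text
t: 9.45
eef_pos: [0.5052, -0.0713, 0.047]
tool_rot: [2.15, 2.29, -0.0]
wrist_force: [0.4, -0.0, -0.7]
grip_width: 0.0004
grasp_force: 0.0
```

Run:
```python
from h import *
s=env.sense(); print(s['t'],s['wrist_force']);go([.565+.068*.155-.0618,-.035-.155-.004,.047],np.pi/2+.068)
p,d=cams.get_image('side'); cv2.imwrite('pics/s2.png',cv2.resize(p[150:350,220:460,::-1],None,fx=2.5,fy=2.5))
```

```text
9.45 [ 0.41760766 -0.0391024  -0.66353956]
pos [ 0.5052 -0.0713  0.047 ] yaw 1.6339 zaxis [-0. -0. -1.] dp units [-2.049e+00  1.200e-02  1.000e-03] roll units -0.032
```

View pics/s2.png

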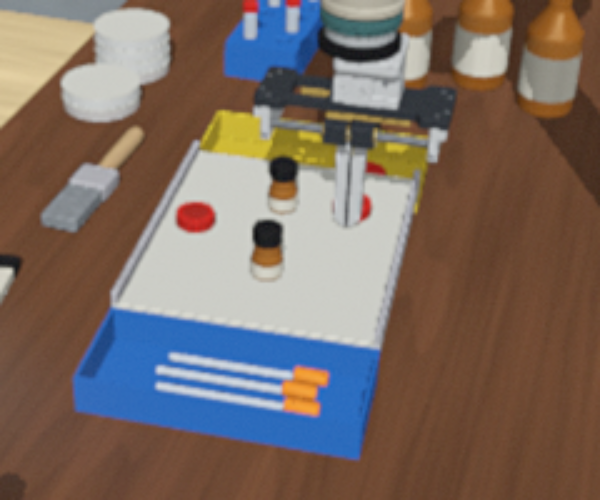

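The second cap is ahead of the fingers at crop (365,207), jars are undisturbed, and I continue.

{"fn": "move_arm", "kwargs": {"dp": [[-0.2,0,0],[-0.2,0,0],[-0.2,0,0],[-0.2,0,0],[-0.2,0,0],[-0.2,0,0],[-0.2,0,0],[-0.2,0,0]], "roll": [0,0,0,0,0,0,0,0]}}

```text
t: 10.5
eef_pos: [0.5113, -0.1672, 0.0471]
tool_rot: [2.15, 2.29, -0.0]
wrist_force: [-0.9, -0.3, 0.8]
grip_width: 0.0005
grasp_force: 0.0
```

{"fn": "move_arm", "kwargs": {"dp": [[-0.15,0,0],[-0.15,0,0],[0,0,0],[0,0,-0.6],[0,0,-0.8],[0,0,-0.6],[0,0,0],[0,0,0]], "roll": [0,0,0,0,0,0,0,0]}}

```text
t: 11.5
eef_pos: [0.5116, -0.1837, 0.1662]
tool_rot: [-2.149, -2.29, 0.001]
wrist_force: [-1.1, 0.8, -0.5]
grip_width: 0.0004
grasp_force: 0.0
```

Run:
```python
from h import *
s=env.sense(); print(s['t'],s['wrist_force'])
y=np.array([-.068,.9977])
go(np.r_[np.array([.6454,-.0303])+.045*y,.047],np.pi/2+.068)
p,d,c,h,roi,red,blk=look()
for ce,st in blobs(red,20): print(ce,st,px2w(c,ce,.054),px2w(c,ce,.017))
p,d=cams.get_image('side'); cv2.imwrite('pics/s3.png',cv2.resize(p[150:350,220:460,::-1],None,fx=2.5,fy=2.5))
```

```text
11.5 [-1.07416215  0.77485701 -0.5411886 ]
pos [ 0.5116 -0.1837  0.1662] yaw 1.6342 zaxis [-0.001  0.001 -1.   ] dp units [3.158 2.387 1.985] roll units -0.03
[329.28148148 212.15555556] [323 206  13  13 135] [[ 0.64663329 -0.03094389  0.054     ]] [[ 0.65531026 -0.0323785   0.017     ]]
[391.04347826 264.69565217] [390 261   3   9  23] [[ 0.50721648 -0.18585645  0.054     ]] [[ 0.51220972 -0.19138422  0.017     ]]
```

View pics/s3.png

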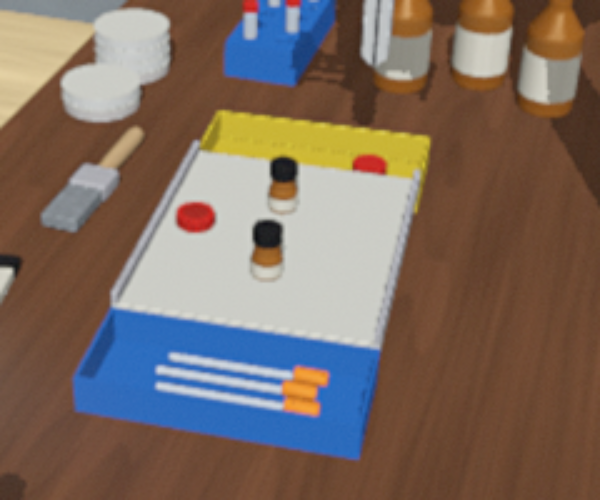

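The side view shows both jars standing, the last cap at crop (196,217), and caps in the bin near (370,167).

{"fn": "move_arm", "kwargs": {"dp": [[0.526,0.398,0],[0.526,0.398,0],[0.526,0.398,0],[0.526,0.398,0],[0.526,0.398,0],[0.526,0.398,0],[0,0,0],[0,0,0]], "roll": [0,0,0,0,0,0,-0.03,0]}}

```text
t: 12.6
eef_pos: [0.6424, 0.0134, 0.1656]
tool_rot: [-2.143, -2.294, 0.004]
wrist_force: [-0.2, -0.0, 0.3]
grip_width: 0.0005
grasp_force: 0.0
```

Run:
```python
from h import *
p,o=wrist()
y=np.array([-.068,.9977])
go(np.r_[np.array([.6454,-.0303])+.045*y,.047],np.pi/2+.068)
```

```text
cap [203. 406.] 270 [ 0.5276 -0.175   0.054 ]
pos [0.6424 0.013  0.166 ] yaw 1.638 zaxis [-0.002 -0.001 -1.   ] dp units [0.027 0.006 1.984] roll units -0.006
```

{"fn": "move_arm", "kwargs": {"dp": [[0.027,0,0.6],[0,0,0.6],[0,0,0.5],[0,0,0.28],[0,0,0],[-0.2,0,0],[-0.2,0,0],[-0.2,0,0]], "roll": [0,0,0,0,0,0,0,0]}}

```text
t: 13.65
eef_pos: [0.6465, -0.0218, 0.0493]
tool_rot: [2.144, 2.294, 0.001]
wrist_force: [0.1, -0.3, -0.1]
grip_width: 0.0005
grasp_force: 0.1
```

{"fn": "move_arm", "kwargs": {"dp": [[-0.2,0,0],[-0.2,0,0],[-0.2,0,0],[-0.2,0,0],[-0.2,0,0],[0,0,0],[0,0,0],[0,0,0]], "roll": [0,0,0,0,0,0,0,0]}}

```text
t: 14.65
eef_pos: [0.6498, -0.08, 0.0483]
tool_rot: [-2.144, -2.296, -0.0]
wrist_force: [-0.1, 0.0, 0.8]
grip_width: 0.0007
grasp_force: 0.0
```

Run:
```python
from h import *
s=env.sense(); print(s['t'],s['wrist_force']);go([.565+.068*.155+.0805,-.035-.155+.0055,.047],np.pi/2+.068)
p,d=cams.get_image('side'); cv2.imwrite('pics/s4.png',cv2.resize(p[150:350,220:460,::-1],None,fx=2.5,fy=2.5))
```

```text
14.65 [-0.09220769  0.01241515  0.83479581]
pos [ 0.6498 -0.08    0.0483] yaw 1.6389 zaxis [-0.  0. -1.] dp units [-1.746 -0.014  0.021] roll units 0.0
```

View pics/s4.png

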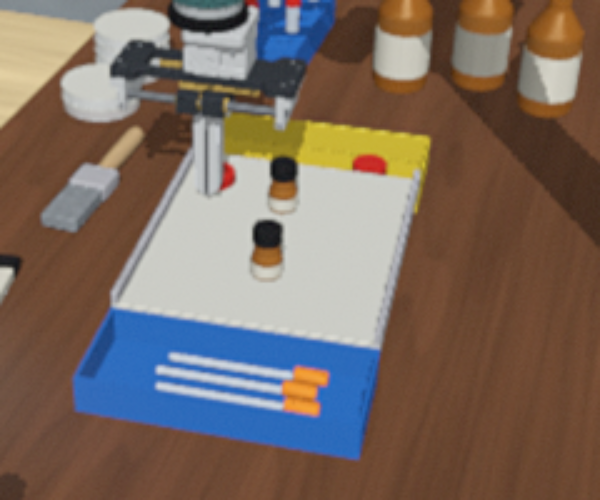

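The third cap is ahead of the fingers at crop (228,176), clear of the jar and rim, and I continue.

{"fn": "move_arm", "kwargs": {"dp": [[-0.2,0,0],[-0.2,0,0],[-0.2,0,0],[-0.2,0,0],[-0.2,0,0],[-0.2,0,0],[-0.2,0,0],[-0.2,0,0]], "roll": [0,0,0,0,0,0,0,0]}}

```text
t: 15.7
eef_pos: [0.6564, -0.177, 0.0483]
tool_rot: [2.145, 2.295, -0.0]
wrist_force: [-0.3, 0.7, 0.3]
grip_width: 0.0005
grasp_force: 0.0
```

{"fn": "move_arm", "kwargs": {"dp": [[-0.15,0,0],[0,0,0],[0,0,-0.6],[0,0,-0.8],[0,0,-0.8],[0,0,-0.8],[0,0,0],[0,0,0]], "roll": [0,0,0,0,0,0,0,0]}}

```text
t: 16.7
eef_pos: [0.6563, -0.1846, 0.2274]
tool_rot: [-2.144, -2.295, 0.001]
wrist_force: [-0.4, -0.4, -0.2]
grip_width: 0.0004
grasp_force: 0.0
```

{"fn": "move_arm", "kwargs": {"dp": [[0.6,0,0],[0.8,0,0],[0.8,0,0],[0.8,0,0],[0.8,0,0],[0.6,0,0],[0.4,0,0],[0,0,0]], "roll": [0,0,0,0,0,0,0,0]}}

```text
t: 17.7
eef_pos: [0.6367, 0.1033, 0.2269]
tool_rot: [-2.142, -2.297, 0.003]
wrist_force: [0.2, 0.2, -0.7]
grip_width: 0.0003
grasp_force: 0.0
```

Run:
```python
from h import *
s=env.sense(); print(s['t'],s['wrist_force'],s['eef_pos'],s['qd'])
p,d,c,h,roi,red,blk=look()
for ce,st in blobs(red,10): print(ce,st,px2w(c,ce,.054),px2w(c,ce,.017))
q,_=cams.get_image('side')
a=cv2.resize(p[180:310,230:440],(600,372)); b=cv2.resize(q[170:270,220:440],(600,273))
o=np.vstack([a,b])[:,:,::-1]; cv2.imwrite('pics/f.png',cv2.resize(o,None,fx=.92,fy=.92))
```

```text
17.7 [ 0.17002492  0.23038744 -0.66999427] [0.63672036 0.10327317 0.22688209] [-0.03946077 -0.00637035 -0.00896065 -0.02894649 -0.00198483 -0.00883897]
[385.1875     209.64583333] [383 204   5  12  48] [[ 0.65155164 -0.17638561  0.054     ]] [[ 0.66035856 -0.18166314  0.017     ]]
[402.1875   262.515625] [390 256  26  15 256] [[ 0.51242231 -0.21461331  0.054     ]] [[ 0.51755311 -0.22090091  0.017     ]]
```

View pics/f.png

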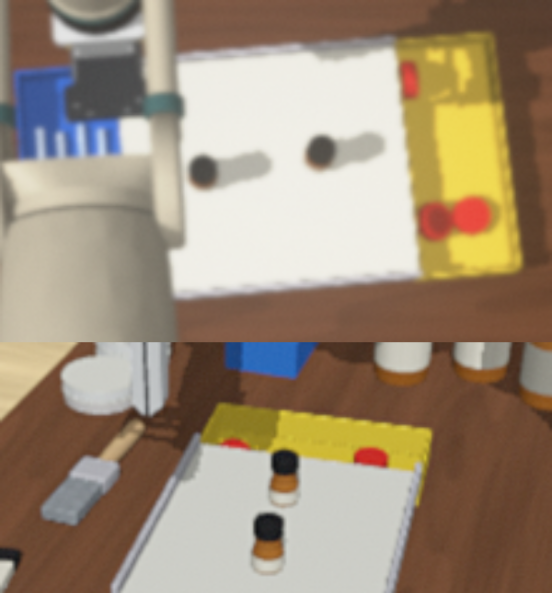

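The bottom-right caps lie in the bin at (437,220) and (470,215). The third cap shows as a narrow sliver at (409,80) by the bin's board-side wall, so I check its pose with depth.

Run:
```python
from h import *
e=np.array([.565,-.035]); x=np.array([.9977,.068]); y=np.array([-.068,.9977])
for n in('top','side'):
    p,d=cams.get_image(n); c=cams.camera_params(n)
    h=cv2.cvtColor(p,cv2.COLOR_RGB2HSV); red=((h[...,0]<6)|(h[...,0]>172))&(h[...,1]>130)&(h[...,2]>60)
    v,u=np.nonzero(red&(d>0)); z=d[v,u]
    P=np.c_[np.c_[u,v,np.ones(len(u))]@np.linalg.inv(c['mtx']).T*z[:,None],np.ones(len(u))]@c['cam_to_world'].T
    b=np.c_[(P[:,:2]-e)@x,(P[:,:2]-e)@y,P[:,2]]*1000
    for k,m in(('third',b[:,0]>20),('others',b[:,0]<20)):
        q=b[m&(abs(b[:,0])<130)&(b[:,1]<-110)&(b[:,1]>-260)]
        print(n,k,len(q),np.percentile(q,[3,25,50,75,97],axis=0).round(0).tolist())
```

```text
top third 49 [[68.0, -154.0, 28.0], [73.0, -152.0, 35.0], [82.0, -149.0, 39.0], [88.0, -146.0, 41.0], [95.0, -145.0, 46.0]]
top others 256 [[-75.0, -213.0, 12.0], [-67.0, -200.0, 17.0], [-61.0, -184.0, 20.0], [-54.0, -162.0, 27.0], [-46.0, -150.0, 34.0]]
side third 21 [[69.0, -154.0, 35.0], [75.0, -149.0, 37.0], [79.0, -148.0, 38.0], [83.0, -145.0, 40.0], [88.0, -142.0, 42.0]]
side others 70 [[-76.0, -210.0, 12.0], [-68.0, -200.0, 16.0], [-61.0, -194.0, 17.0], [-54.0, -187.0, 18.0], [-46.0, -161.0, 27.0]]
```

The third cap stands on edge against the wall, with its top about 5 mm above the bin rim. There is plenty of time, so I'll push its top so that it drops flat.

Run:
```python
from h import *
e=np.array([.565,-.035]); x=np.array([.9977,.068]); y=np.array([-.068,.9977])
go(np.r_[e+.081*x-.118*y,.06],np.pi/2+.068)
```

```text
pos [0.6376 0.1007 0.2279] yaw 1.6369 zaxis [-0.    -0.001 -1.   ] dp units [-4.138e+00 -2.000e-03  2.803e+00] roll units -0.013
```

{"fn": "move_arm", "kwargs": {"dp": [[-0.6,0,0],[-0.7,0,0],[-0.7,0,0],[-0.7,0,0],[-0.7,0,0],[-0.7,0,0],[-0.04,0,0.4],[0,0,0.6]], "roll": [0,0,0,0,0,0,0,0]}}

```text
t: 18.9
eef_pos: [0.6549, -0.1488, 0.1688]
tool_rot: [2.147, 2.289, 0.002]
wrist_force: [1.1, 0.3, 0.3]
grip_width: 0.0003
grasp_force: 0.0
```

{"fn": "move_arm", "kwargs": {"dp": [[0,0,0.6],[0,0,0.6],[0,0,0.4],[0,0,0.2],[0,0,0],[0,0,0],[0,0,0]], "roll": [0,0,0,0,0,0,0]}}

```text
t: 19.77
eef_pos: [0.655, -0.146, 0.0616]
tool_rot: [2.144, 2.294, 0.001]
wrist_force: [-0.2, -0.4, 0.1]
grip_width: 0.0006
grasp_force: 0.0
```

Run:
```python
from h import *
e=np.array([.565,-.035]); x=np.array([.9977,.068]); y=np.array([-.068,.9977])
go(np.r_[e+.081*x-.118*y,.0405],np.pi/2+.068); print(env.sense()['t'])
```

```text
pos [ 0.655  -0.146   0.0616] yaw 1.6384 zaxis [ 0.002 -0.001 -1.   ] dp units [-0.019 -0.022  0.352] roll units -0.003
19.775
```

{"fn": "move_arm", "kwargs": {"dp": [[0,0,0.2],[0,0,0.1],[0,0,0.04],[0,0,0],[0,0,0],[0,0,0]], "roll": [0,0,0,0,0,0]}}

```text
t: 20.52
eef_pos: [0.6535, -0.1454, 0.0403]
tool_rot: [-2.144, -2.295, 0.001]
wrist_force: [-1.9, 1.1, 4.4]
grip_width: 0.0004
grasp_force: 2.6
```

Run:
```python
from h import *
z=[]
for i in range(6): cams.get_image('side'); z.append(np.r_[env.sense()['eef_pos'],env.sense()['wrist_force']])
print(np.mean(z,0).round(4),np.std(z,0).round(4))
```

```text
[ 0.6535 -0.1454  0.0403 -2.4436  0.7821  5.4237] [0.     0.     0.     0.4255 0.2495 0.5391]
```

{"fn": "move_arm", "kwargs": {"dp": [[-0.1,0,-0.005],[-0.1,0,0],[-0.1,0,0],[-0.1,0,0],[-0.1,0,0],[-0.1,0,0],[-0.1,0,0],[0,0,0]], "roll": [0,0,0,0,0,0,0,0]}}

```text
t: 21.82
eef_pos: [0.6569, -0.1885, 0.0397]
tool_rot: [2.146, 2.294, -0.001]
wrist_force: [-0.7, -0.6, -0.3]
grip_width: 0.0005
grasp_force: 0.0
```

{"fn": "move_arm", "kwargs": {"dp": [[0,0,-0.5],[0,0,-0.8],[0,0,-0.8],[0,0,-0.8],[0.7,0,0],[0.8,0,0],[0.8,0,0],[0.8,0,0]], "roll": [0,0,0,0,0,0,0,0]}}

```text
t: 22.82
eef_pos: [0.6441, -0.0006, 0.2141]
tool_rot: [2.145, 2.295, -0.0]
wrist_force: [0.6, 0.3, -0.5]
grip_width: 0.0001
grasp_force: 0.0
```

{"fn": "move_arm", "kwargs": {"dp": [[0.8,0,0],[0.6,0,0],[0,0,0],[0,0,0]], "roll": [0,0,0,0]}}

```text
t: 23.32
eef_pos: [0.6388, 0.0812, 0.214]
tool_rot: [2.144, 2.295, -0.001]
wrist_force: [-0.4, -0.7, 0.0]
grip_width: 0.0003
grasp_force: 0.0
```

Run:
```python
from h import *
e=np.array([.565,-.035]); x=np.array([.9977,.068]); y=np.array([-.068,.9977])
s=env.sense(); print(s['t'],s['eef_pos'])
p,d,c,h,roi,_,_=look()
red=((h[...,0]<6)|(h[...,0]>172))&(h[...,1]>130)&(h[...,2]>60)&roi
for ce,st in blobs(red,10): print(ce,st,px2w(c,ce,.017))
v,u=np.nonzero(red&(d>0)); P=np.c_[np.c_[u,v,np.ones(len(u))]@np.linalg.inv(c['mtx']).T*d[v,u][:,None],np.ones(len(u))]@c['cam_to_world'].T
b=np.c_[(P[:,:2]-e)@x,(P[:,:2]-e)@y,P[:,2]]*1000
for m in(b[:,0]>20,b[:,0]<20): print(m.sum(),np.percentile(b[m],[3,50,97],axis=0).round(0).tolist())
m=(p.max(2)<110)&(h[...,1]<150); r=np.zeros_like(roi); r[215:262,290:385]=1
for ce,st in blobs(m&r,15): print('lid',ce,px2w(c,ce,.092).round(4))
```

```text
23.325 [0.63881449 0.08119207 0.21403349]
[394.44628099 209.95867769] [389 204  12  13 121] [[ 0.65920236 -0.2063887   0.017     ]]
[402.18431373 262.50588235] [390 256  26  15 255] [[ 0.51757897 -0.22089366  0.017     ]]
119 [[68.0, -191.0, 11.0], [82.0, -177.0, 17.0], [96.0, -164.0, 22.0]]
254 [[-75.0, -213.0, 13.0], [-61.0, -184.0, 21.0], [-47.0, -149.0, 35.0]]
lid [293. 219.] [[0.6212 0.062  0.092 ]]
lid [307.5 220.5] [[0.6169 0.0257 0.092 ]]
lid [351.90789474 236.72368421] [[ 0.574  -0.0849  0.092 ]]
```

```bash
python3 -c "
from plant import env
print(env.sign_off())"
```

```text
the job is handed in; nothing more can be done
None
```

All three red caps were pushed off the board and are in the yellow discard bin (two flat, one leaning on another), both jars were left standing, nothing else was touched, and the job was handed in at about 23 s.

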